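# Switch off the key-hook moulder, unload it and cool the hook

## Task

One of the two small moulding machines still has a finished red key hook in its mould. First throw that machine's lever over to off (towards the robot, the white mark), then lift the hook straight out and set it down gently on its back plate, hook up, in the steel-edged cooling tray; let go of it, and only then turn the blue fan switch beside the tray clockwise as far as it goes. Leave the other machine's lever off and do not disturb the other things on the desk.

Things in the scene. Friction and masses are not known exactly. Their poses are not given: they have to be found in the camera images.
- station_a: the machine whose mould holds the red hook: grey flat machine 130 (x) by 200 (y) by 45 mm high, fixed to the desk; origin at the centre of its underside, +x away from the robot. Along its y from -86 to +74 mm: an aluminium upper platen folded open (upright, leaning outwards, its top 104 mm above the table), the open mould (centre y -30 mm), the lever (y +74 mm).
- station_b: the other, identical machine, with an empty mould: grey flat machine 130 (x) by 200 (y) by 45 mm high, fixed to the desk; origin at the centre of its underside, +x away from the robot. Along its y from -86 to +74 mm: an aluminium upper platen folded open (upright, leaning outwards, its top 104 mm above the table), the open mould (centre y -30 mm), the lever (y +74 mm).
- station_a_mould (a point): centre of the floor of station_a's mould, 45 mm above the table; the pocket is 44 (x) by 60 (y) mm with walls 8 mm high
- lever_a_tip (a point): centre of the black ball, 26 mm across, at the end of the thin steel lever (10 mm thick) of station_a; 75 mm from the hinge, about 127 mm above the table at either stop and 138 mm when upright
- lever_a (a joint): lever of station_a: its tilt about the station's y axis (hinge at x 0, y +74, z 63 mm of the station). 0 = off, leaning 0.55 rad to the station's -x, towards the robot, over a white mark; 1.1 = on, leaning 0.55 rad to +x, away from the robot, over a green mark; 0.55 = upright. Over-centre: it falls by itself to whichever stop it leans to; less than 1 N at the ball moves it.
- lever_b_tip (a point): centre of the black ball, 26 mm across, at the end of the thin steel lever (10 mm thick) of station_b; 75 mm from the hinge, about 127 mm above the table at either stop and 138 mm when upright
- lever_b (a joint): lever of station_b: its tilt about the station's y axis (hinge at x 0, y +74, z 63 mm of the station). 0 = off, leaning 0.55 rad to the station's -x, towards the robot, over a white mark; 1.1 = on, leaning 0.55 rad to +x, away from the robot, over a green mark; 0.55 = upright. Over-centre: it falls by itself to whichever stop it leans to; less than 1 N at the ball moves it.
- hook: red plastic key hook lying on its back, about 60 g: plate 40 (x) by 56 (y) by 8 mm; on it stands a hook 12 mm thick in x: a post (y -16 to +2 mm) with a bar on top (y -16 to +20, z 32 to 46 mm). Origin: centre of the plate's underside, z up. In the mould its axes lie along the station's, with 2 mm play; pinch it across x, fingertips 15 mm or more above the underside.
- cooler: white cooling unit 160 (x) by 210 (y) by 20 mm high, fixed to the desk, origin at the centre of its underside, +x away from the robot. Tray at its y -40 mm; grey fan housing behind the tray (x 50 to 78 mm, 58 mm high); grey switch pod 57 mm high at y +67 mm.
- cooler_tray (a point): centre of the cooling tray's floor, 20 mm above the table, axes as the cooler's; the tray is 110 by 110 mm inside, with a steel lip 10 mm high and 5 mm thick
- fan_grip (a point): on the upright axis of the fan switch, 94 mm above the table: a blue bar 42 mm long, 14 mm wide, its top at 101 mm, on a round disc 44 mm across whose top is at 71 mm. At joint 0 the bar lies along the cooler's x. The point turns with the bar.
- fan (a joint): angle of the fan switch: 0 = off, 1.05 = on, at its stop; grows clockwise seen from above; stiff (0.05 N m), it stays where it is left
- remote: white remote control 45 by 130 by 18 mm, loose; not to be disturbed; origin under its centre
- keytag: orange key tag with a steel key, 110 mm long, 6 mm high, loose; not to be disturbed; origin under the tag
- tin: open yellow tin 85 by 75 mm, 110 mm high, its red lid standing open to 180 mm at the far side, loose; not to be disturbed; origin under its centre
- carton0: red packet 55 by 88 by 23 mm, loose; not to be disturbed; origin under its centre
- carton1: white packet 55 by 88 by 23 mm, loose; not to be disturbed; origin under its centre
Not all that is in view belongs to the job. What is shaped like the station_b but turquoise is not meant.

How it is judged:
By the outcome, as a careful person would: the job done as asked, in the order asked, and still so for the second after the job is handed in, with the robot touching nothing.
It also fails if it takes over 61 s, if anything falls off the work surface, if the arm or the gripper's body presses on something with over 40 N, if the wrist force passes 120 N, or if a joint passes its speed limit or range.

## Robot

A 7-joint arm with a two-finger parallel gripper is mounted at the origin on the work surface. World frame = base frame: x ahead of the robot, y to its left, z up, the work surface at z = 0. Lengths are in m, angles in rad, forces in N, time in s.
With the tool pointing down it reaches from about 0.4 to 0.85 m from the base axis. Payload 10.4 kg.
Tool frame: the origin (TCP) lies between the finger pads; the fingertips stand manip.tip_extent ahead of it and the grasp point (between the pads) lies 6 mm ahead of it (manip.tip_extent is the distance from the TCP to the fingertips, in m); z points along the fingers, y is the line along which they close (so a half turn about z gives the same grasp; the last joint's range is limited). The gripper opens to 85 mm and grips with 20 to 120 N. Pads are 22 mm wide; open, the fingers measure 114 mm over their backs; the gripper's body (76 mm by 85 mm) begins 54 mm behind the grasp point. The pads swing forward as they close: fully open they stand 13 mm farther back than shut.
Start: joints at [1.151, 0.332, -0.065, 1.46, 0.022, 1.35, -0.088], TCP at [0.242, -0.576, 0.226] pointing down, gripper open.
Joint ranges: [-2.6, 2.6], [-0.5, 2.12], [-1.47, 1.34], [0.16, 2.42], [-1.27, 4.41], [0.06, 2.06], [-2.6, 2.6]. Speed limits (rad/s): [2.22, 2.22, 2.79, 2.79, 3.14, 3.14, 3.14].

## Interface

Orientations are given as a unit quaternion [x, y, z, w].
In Python, from workcell import get_obs, optics, workorder, manip gives the robot as it stands.
- The arm moves only by the tool jog_arm, never from a script. Its argument "increments" is a list of rows, each a list of 7 numbers: the shift along the tool's x, y, z in m, then the turn, a rotation vector about the tool's x, y, z in rad, then the opening, from -1 (shut) to 1 (fully open). A call has 1 to 5 rows; each row is the pose to reach, as a shift and turn from the pose commanded when the call began, along the tool's axes at that moment; what a row does not reach only later rows make up. A row lasts 1/12 s, in which the tool goes at most 41.7 mm and 7.16 degrees, less where a joint would pass 70% of its speed; a pose out of reach is approached as far as the arm can. A call with a gripper value outside its range is refused whole. The fingers move at their own pace and stop on an object; "grip_force" is the grip in N (left out, the last holds). Time passes only in rows, so rows that repeat a pose let the fingers close. It gives the time, the measured TCP pose, the force, the opening and the grip force at its end, in the units of the state.
- get_obs(): the state, without advancing time (a new reading comes with each control period).
- optics.camera(name): name is "scene" or "side" or "wrist"; returns a dict with "color" (400x640x3 uint8, red, green, blue), "depth" (400x640 float32, m along the optical axis (not along the pixel's ray), 0 where there is no reading), "K" (3x3 intrinsics, pixels), "R" (3x3) and "t" (3): a world point X has camera coordinates R X + t. Camera axes: x right, y down, z forward; pixel columns grow to the right and rows downward; lengths in m; the calibration is good to about 2 mm. A picture is of the moment at which its call begins.
- workorder.hand_in(): hands the job in; it is judged then, once.
The state is a dict: "clock": time; "joint_pos": joint angles; "joint_velocities": joint speeds; "tau": joint torques, N m; "position": TCP position; "ee_rot": TCP orientation; "ft_force": force on the tool from outside, world axes, zero at the start; "torque": the same for the moment, N m; "grip_width": opening from 0.0 (shut) to 1.0 (fully open); "grasp_force": force on a finger pad.
Only numpy, scipy, OpenCV 4.12 (cv2) and the standard library are available. Lean on these libraries where they do the work, as an engineer would, in place of code of your own. Each camera call takes 0.05 s, during which the arm holds its last target. There are 200 camera calls.

## Working session

There is one attempt and no reset: what is moved stays moved. The work goes in short steps, Python scripts to look and compute and a tool call to move; the robot and the scene stay as the last step left them, time stands still between calls to the robot, and variables do not carry over. Pictures are saved under pics/ and viewed, at most 10 in all, crops included, and the job is handed in when it is done.

Besides the shell and the picture viewer there is one more tool, called after "Call:" by a JSON object that holds its "method" and its "body". jog_arm: Moves the arm, as the interface text tells. Its arguments: {"type":"object","properties":{"increments":{"type":"array"},"grip_force":{"type":"number"}},"required":["increments"]}

```bash
mkdir -p pics
cat > h.py <<'E'
import numpy as np, cv2
from workcell import get_obs, optics, workorder, manip
def pts(c):
    d=c["depth"]; v,u=np.indices(d.shape); K=c["K"]
    P=np.stack([(u-K[0,2])/K[0,0]*d,(v-K[1,2])/K[1,1]*d,d],-1)
    return (P-c["t"])@c["R"]   # R^T (P-t)
E
python3 - <<'E'
from h import *
import pickle
print(get_obs(), manip.tip_extent)
for n in ("scene","side"):
    c=optics.camera(n); pickle.dump(c,open(n+".pkl","wb")); cv2.imwrite(f"pics/{n}.png",c["color"][...,::-1])
    print(n,c["K"].tolist(),(-c["R"].T@c["t"]).round(3),c["R"].round(2).tolist(),(c["depth"]>0).mean())
E
```

```text
{'clock': 0.0, 'joint_pos': array([ 1.15139202,  0.33287782, -0.06472343,  1.46091824,  0.02157327,
        1.34991161, -0.08851302]), 'joint_velocities': array([-3.18642351e-05,  5.31325617e-04,  1.55886599e-03, -4.18033527e-04,
        5.45013595e-04, -2.50474177e-03,  1.33799686e-03]), 'tau': array([ 4.64107125e-04, -6.25434065e+01,  4.95156879e-02, -3.91607094e+01,
        1.62977586e-02,  9.76619282e-03,  2.01114415e-05]), 'position': array([ 0.2414152 , -0.57608141,  0.2247233 ]), 'ee_rot': array([ 9.80380180e-01,  1.97114680e-01, -1.55638852e-04, -6.93165873e-04]), 'ft_force': array([-0.1237696 , -0.60747333, -0.32610978]), 'torque': array([-0.04070682, -0.00815205, -0.04702833]), 'grasp_force': 0.0, 'grip_width': 0.9998089048591254} 0.025
scene [[397.07023971053644, 0.0, 322.7140069546102], [0.0, 397.07023971053644, 197.6713924552667], [0.0, 0.0, 1.0]] [ 1.111 -0.189  0.881] [[0.34, 0.94, -0.0], [0.7, -0.25, -0.66], [-0.62, 0.22, -0.75]] 0.99587890625
side [[510.461932728947, 0.0, 320.92117312673287], [0.0, 510.461932728947, 196.6510621122224], [0.0, 0.0, 1.0]] [ 0.302 -1.21   0.922] [[0.99, -0.13, -0.0], [-0.07, -0.55, -0.84], [0.11, 0.83, -0.55]] 0.99622265625
```

View pics/scene.png

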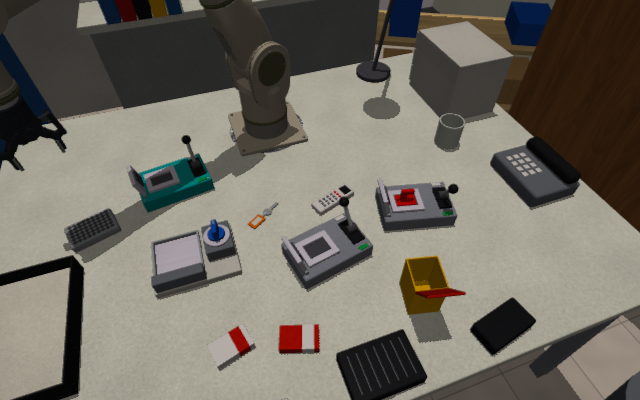

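View pics/side.png

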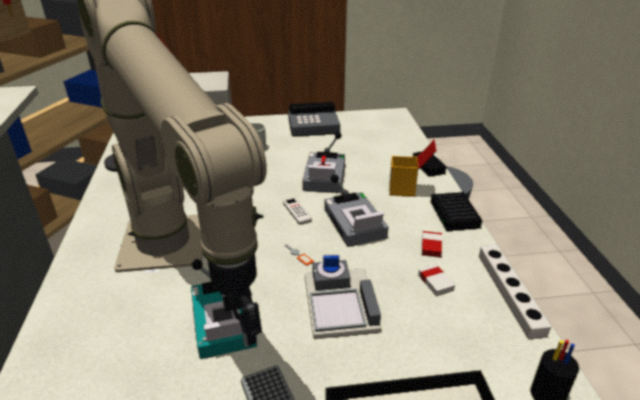

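The scene picture shows three candidate machines. The grey one at (415,203) has the red hook at (405,197) and its ball at (453,188). The grey one at (327,247) has an empty mould and its ball at (344,201). The turquoise one at (172,180) is not meant. The one at (415,203) fits station_a, because it is grey and holds the hook. The cooler is at (195,255), with its blue switch at (215,232). I'll confirm with a crop and measure.

Run:
```python
from h import *
import pickle
c=pickle.load(open("scene.pkl","rb")); im=c["color"]
a=cv2.resize(im[160:300,270:470],None,fx=4,fy=4,interpolation=cv2.INTER_CUBIC)
cv2.imwrite("pics/crop.png",a[...,::-1])
for n in("scene","side"):
    c=pickle.load(open(n+".pkl","rb")); im=c["color"];P=pts(c); hsv=cv2.cvtColor(im,cv2.COLOR_RGB2HSV)
    H,S,V=[hsv[...,i].astype(int) for i in range(3)]
    ok=(P[...,0]>.3)&(P[...,0]<1.1)&(abs(P[...,1])<.6)&(P[...,2]>.005)&(P[...,2]<.2)&(c["depth"]>0)
    for nm,m in dict(red=((H<8)|(H>172))&(S>150)&(V>60),blue=(H>100)&(H<125)&(S>150),yellow=(H>18)&(H<32)&(S>150),black=(V<45)&(P[...,2]>.1),high=(P[...,2]>.03)&(S<60)).items():
        k,l,st,ce=cv2.connectedComponentsWithStats((m&ok).astype(np.uint8))
        for i in range(1,k):
            if st[i,4]>12:
                q=P[l==i]; print(n,nm,ce[i].round(0),st[i,4],"mean",q.mean(0).round(3),"min",np.percentile(q,3,0).round(3),"max",np.percentile(q,97,0).round(3))
```

```text
scene red [406. 198.] 283 mean [0.507 0.269 0.064] min [0.486 0.245 0.05 ] max [0.523 0.296 0.093]
scene red [441. 293.] 271 mean [0.83  0.161 0.162] min [0.803 0.127 0.128] max [0.85  0.194 0.179]
scene red [290. 337.] 554 mean [ 0.758 -0.139  0.023] min [ 0.731 -0.165  0.02 ] max [ 0.784 -0.114  0.026]
scene red [316. 337.] 112 mean [ 0.776 -0.086  0.024] min [ 0.752 -0.095  0.02 ] max [ 0.8   -0.076  0.027]
scene red [239. 339.] 274 mean [ 0.723 -0.247  0.023] min [ 0.697 -0.261  0.02 ] max [ 0.748 -0.233  0.026]
scene blue [215. 232.] 219 mean [ 0.461 -0.242  0.082] min [ 0.441 -0.26   0.067] max [ 0.475 -0.225  0.103]
scene yellow [422. 283.] 1826 mean [0.754 0.182 0.062] min [0.713 0.137 0.009] max [0.803 0.224 0.111]
scene black [453. 189.] 66 mean [0.572 0.358 0.133] min [0.563 0.35  0.122] max [0.579 0.367 0.141]
scene black [344. 201.] 74 mean [0.517 0.079 0.134] min [0.508 0.069 0.122] max [0.524 0.089 0.141]
scene high [452. 134.] 266 mean [0.313 0.538 0.063] min [0.301 0.515 0.033] max [0.321 0.574 0.092]
scene high [416. 203.] 2508 mean [0.526 0.293 0.054] min [0.449 0.
[... 2790 characters left out ...]
32] min [ 0.392 -0.306  0.03 ] max [ 0.399 -0.29   0.035]
side high [313. 314.] 35 mean [ 0.393 -0.364  0.031] min [ 0.391 -0.392  0.03 ] max [ 0.395 -0.332  0.034]
side high [363. 317.] 26 mean [ 0.508 -0.388  0.032] min [ 0.505 -0.41   0.03 ] max [ 0.51  -0.367  0.034]
side high [355. 324.] 20 mean [ 0.486 -0.409  0.031] min [ 0.474 -0.413  0.03 ] max [ 0.5   -0.405  0.033]
side high [326. 327.] 13 mean [ 0.418 -0.408  0.031] min [ 0.411 -0.411  0.03 ] max [ 0.425 -0.404  0.034]
side high [547. 352.] 63 mean [ 0.839 -0.593  0.1  ] min [ 0.826 -0.6    0.098] max [ 0.854 -0.587  0.103]
side high [407. 380.] 673 mean [ 0.557 -0.589  0.056] min [ 0.394 -0.595  0.041] max [ 0.702 -0.585  0.063]
```

View pics/crop.png

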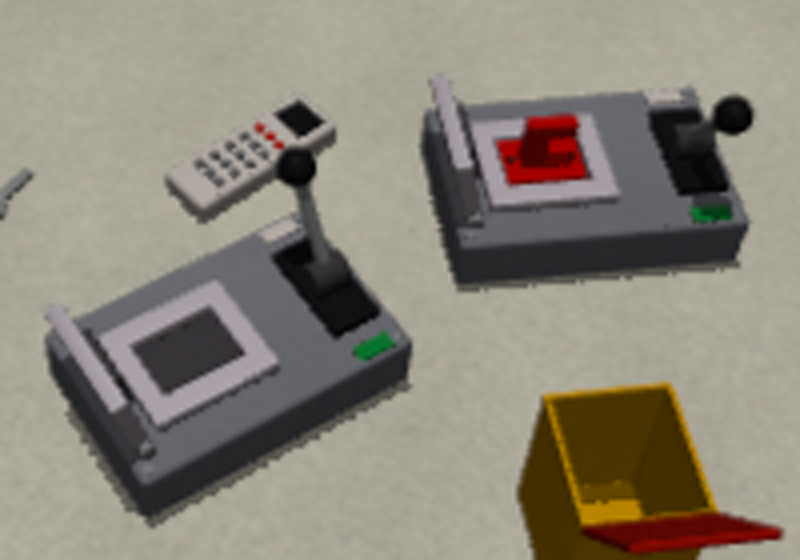

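The crop confirms it. The machine on the right holds the red hook (crop (545,145)), and its lever leans to the green side with the ball at (735,115), so it is on. The other machine has an empty mould and its lever leans to the white mark, so it is off. Next I fit the poses.

```bash
cat > fit.py <<'E'
from h import *
import pickle
C={n:pickle.load(open(n+".pkl","rb")) for n in("scene","side")}
def rect(n,lo,hi,box,zlo,zhi,mask=None):
    P=pts(C[n]); m=(P[...,2]>zlo)&(P[...,2]<zhi)&(P[...,0]>box[0])&(P[...,0]<box[1])&(P[...,1]>box[2])&(P[...,1]<box[3])
    if mask is not None: m&=mask
    q=P[m]; r=cv2.minAreaRect((q[:,:2]*1000).astype(np.float32)); return [np.round(x,1) for x in r],len(q),np.median(q[:,2]).round(4)
for n in C:
    print(n,"A top",rect(n,0,0,(.42,.62,.16,.41),.041,.049))
    print(n,"B top",rect(n,0,0,(.45,.69,-.12,.14),.041,.049))
    print(n,"cooler deck",rect(n,0,0,(.35,.6,-.45,-.19),.016,.035))
    print(n,"pod+bar top",rect(n,0,0,(.40,.52,-.29,-.2),.092,.11))
    print(n,"disc",rect(n,0,0,(.40,.52,-.29,-.19),.066,.075))
    print(n,"tray lip",rect(n,0,0,(.35,.515,-.45,-.285),.027,.033))
    print(n,"fan housing",rect(n,0,0,(.49,.57,-.45,-.285),.054,.063))
    hsv=cv2.cvtColor(C[n]["color"],cv2.COLOR_RGB2HSV); red=((hsv[...,0]<8)|(hsv[...,0]>172))&(hsv[...,1]>150)
    print(n,"hook plate",rect(n,0,0,(.46,.55,.22,.33),.047,.058,red)); print(n,"bar",rect(n,0,0,(.46,.55,.22,.33),.086,.096,red))
    # ball: sphere fit
    P=pts(C[n])
    for nm,(x,y) in dict(A=(.567,.358),B=(.512,.076)).items():
        q=P[(abs(P[...,0]-x)<.03)&(abs(P[...,1]-y)<.03)&(P[...,2]>.118)]
        A=np.c_[2*q,np.ones(len(q))]; s=np.linalg.lstsq(A,(q**2).sum(1),rcond=None)[0]; print(n,"ball",nm,s[:3].round(4),np.sqrt(s[3]+s[:3]@s[:3]).round(4))
E
python3 fit.py
```

```text
scene A top ([array([512. , 298.8]), array([199.7, 132.9]), np.float64(76.2)], 1361, np.float64(0.0455))
scene B top ([array([565.2,  15.9]), array([131.7, 200.9]), np.float64(11.9)], 2088, np.float64(0.0453))
scene cooler deck ([array([ 469.6, -310.1]), array([210.3, 160.5]), np.float64(89.8)], 2816, np.float64(0.0208))
scene pod+bar top ([array([ 455.2, -242.5]), array([14.1, 40.6]), np.float64(85.2)], 87, np.float64(0.1007))
scene disc ([array([ 455.3, -242.6]), array([55.2, 42.2]), np.float64(4.8)], 136, np.float64(0.0708))
scene tray lip ([array([ 450.1, -350. ]), array([120.7, 118.4]), np.float64(89.3)], 246, np.float64(0.0298))
scene fan housing ([array([ 532.2, -350.4]), array([120.2,  30. ]), np.float64(88.8)], 540, np.float64(0.058))
scene hook plate ([array([504.5, 270.7]), array([56.1, 40. ]), np.float64(77.2)], 175, np.float64(0.0534))
scene bar ([array([504.5, 271.6]), array([32.9, 10.8]), np.float64(77.3)], 50, np.float64(0.0906))
scene ball A [0.5677 0.3614 0.1294] 0.0116
scene ball B [0.5123 0.0806 0.1282] 0.0122
side A top ([array([509.3, 298.8]), array([211.8, 129.
[... 307 characters left out ...]
array([18.4, 40. ]), np.float64(81.1)], 95, np.float64(0.0994))
side disc ([array([ 451.2, -247.6]), array([55.2, 53.7]), np.float64(18.6)], 102, np.float64(0.0705))
side tray lip ([array([ 451.2, -349.7]), array([127.6, 120.4]), np.float64(89.8)], 373, np.float64(0.03))
side fan housing ([array([ 528.9, -351.2]), array([123.3,  30.5]), np.float64(89.7)], 437, np.float64(0.0581))
side hook plate ([array([0., 0.]), array([0., 0.]), np.float64(0.0)], 0, np.float64(nan))
side bar ([array([502.5, 269.6]), array([29.9,  6.7]), np.float64(82.4)], 16, np.float64(0.0904))
side ball A [0.5645 0.3603 0.1287] 0.0105
side ball B [0.5093 0.0781 0.1293] 0.011
  return _methods._mean(a, axis=axis, dtype=dtype,
  ret = ret.dtype.type(ret / rcount)
```

```bash
cat > plan.py <<'E'
import numpy as np, sys
from workcell import get_obs
def cur():
    o=get_obs(); q=o["ee_rot"]; return np.array([*o["position"],np.degrees(2*np.arctan2(q[1],q[0]))])
def plan(s,wps,mm=.038,deg=6.5):
    """s,wps: (x,y,z,yaw deg of tool x). Prints calls of <=5 rows of dx,dy,dz,0,0,rz."""
    L=[];p=np.array(s,float)
    for w in wps:
        w=np.array(w,float);d=w-p;d[3]=(d[3]+180)%360-180;n=int(max(1,np.ceil(np.linalg.norm(d[:3])/mm),np.ceil(abs(d[3])/deg)))
        L+=[p+d*k/n for k in range(1,n+1)];p=p+d
    b=np.array(s,float)
    for i in range(0,len(L),5):
        t=np.radians(b[3]);c,sn=np.cos(t),np.sin(t);out=[]
        for q in L[i:i+5]:
            d=q-b; r=[c*d[0]+sn*d[1],sn*d[0]-c*d[1],-d[2]]; out.append([round(float(v),3) for v in r]+[0,0,round(float(-np.radians(d[3])),3)])
        r=out[-1]; b=np.array([b[0]+c*r[0]+sn*r[1],b[1]+sn*r[0]-c*r[1],b[2]-r[2],b[3]-np.degrees(r[5])])
        print(out,"->",b.round(3))
E
python3 - <<'E'
from plan import *
plan((.242,-.576,.226,22.75),[(.42,-.30,.226,60),(.53,0,.226,76.2),(.604,.353,.226,76.2),(.604,.353,.140,76.2)])
E
```

```text
[[0.03, -0.021, -0.0, 0, 0, -0.072], [0.06, -0.041, -0.0, 0, 0, -0.144], [0.09, -0.062, -0.0, 0, 0, -0.217], [0.12, -0.083, -0.0, 0, 0, -0.289], [0.15, -0.103, -0.0, 0, 0, -0.361]] -> [ 0.34  -0.423  0.226 43.434]
[[0.036, -0.009, -0.0, 0, 0, -0.072], [0.071, -0.017, -0.0, 0, 0, -0.145], [0.107, -0.026, -0.0, 0, 0, -0.217], [0.142, -0.035, -0.0, 0, 0, -0.289], [0.174, -0.05, -0.0, 0, 0, -0.321]] -> [ 0.432 -0.267  0.226 61.826]
[[0.035, -0.005, -0.0, 0, 0, -0.031], [0.071, -0.01, -0.0, 0, 0, -0.062], [0.106, -0.015, -0.0, 0, 0, -0.094], [0.141, -0.02, -0.0, 0, 0, -0.125], [0.176, -0.025, -0.0, 0, 0, -0.157]] -> [ 0.494 -0.1    0.226 70.821]
[[0.036, 0.0, -0.0, 0, 0, -0.031], [0.071, 0.001, -0.0, 0, 0, -0.062], [0.107, 0.002, -0.0, 0, 0, -0.094], [0.142, -0.003, -0.0, 0, 0, -0.094], [0.178, -0.008, -0.0, 0, 0, -0.094]] -> [5.4400e-01 7.1000e-02 2.2600e-01 7.6207e+01]
[[0.036, -0.001, -0.0, 0, 0, 0.0], [0.072, -0.002, -0.0, 0, 0, 0.0], [0.108, -0.003, -0.0, 0, 0, 0.0], [0.144, -0.005, -0.0, 0, 0, 0.0], [0.18, -0.006, -0.0, 0, 0, 0.0]] -> [ 0.582  0.247  0.226 76.207]
[[0.036, -0.001, -0.0, 0, 0, 0.0], [0.072, -0.002, -0.0, 0, 0, 0.0], [0.108, -0.003, -0.0, 0, 0, 0.0], [0.108, -0.003, 0.029, 0, 0, 0.0], [0.108, -0.003, 0.057, 0, 0, 0.0]] -> [ 0.604  0.352  0.169 76.207]
[[0.0, -0.0, 0.029, 0, 0, 0.0]] -> [ 0.604  0.352  0.14  76.207]
```

Call:
{"method": "jog_arm", "body": {"increments": [[0.03, -0.021, 0, 0, 0, -0.072, -1], [0.06, -0.041, 0, 0, 0, -0.144, -1], [0.09, -0.062, 0, 0, 0, -0.217, -1], [0.12, -0.083, 0, 0, 0, -0.289, -1], [0.15, -0.103, 0, 0, 0, -0.361, -1]]}}

```text
clock: 0.52
position: [0.3406, -0.4217, 0.2252]
ee_rot: [0.928, 0.372, -0.0, -0.0]
ft_force: [1.6, -1.6, -0.2]
grip_width: 0.301
grasp_force: 0.0
```

Call:
{"method": "jog_arm", "body": {"increments": [[0.036, -0.009, 0, 0, 0, -0.072, -1], [0.071, -0.017, 0, 0, 0, -0.145, -1], [0.107, -0.026, 0, 0, 0, -0.217, -1], [0.142, -0.035, 0, 0, 0, -0.289, -1], [0.174, -0.05, 0, 0, 0, -0.321, -1]]}}

```text
clock: 0.93
position: [0.4332, -0.2658, 0.2253]
ee_rot: [0.857, 0.516, 0.0, -0.0]
ft_force: [0.2, 0.0, -0.3]
grip_width: -0.002
grasp_force: 0.0
```

Call:
{"method": "jog_arm", "body": {"increments": [[0.035, -0.005, 0, 0, 0, -0.031, -1], [0.071, -0.01, 0, 0, 0, -0.062, -1], [0.106, -0.015, 0, 0, 0, -0.094, -1], [0.141, -0.02, 0, 0, 0, -0.125, -1], [0.176, -0.025, 0, 0, 0, -0.157, -1]]}}

```text
clock: 1.35
position: [0.4933, -0.0989, 0.2254]
ee_rot: [0.815, 0.58, -0.0, 0.0]
ft_force: [1.5, -0.1, 0.2]
grip_width: 0.002
grasp_force: 0.0
```

Call:
{"method": "jog_arm", "body": {"increments": [[0.036, 0, 0, 0, 0, -0.031, -1], [0.071, 0.001, 0, 0, 0, -0.062, -1], [0.107, 0.002, 0, 0, 0, -0.094, -1], [0.142, -0.003, 0, 0, 0, -0.094, -1], [0.178, -0.008, 0, 0, 0, -0.094, -1]]}}

```text
clock: 1.77
position: [0.5443, 0.0714, 0.2252]
ee_rot: [0.787, 0.617, -0.0, -0.0]
ft_force: [-0.0, 0.4, 0.0]
grip_width: 0.0
grasp_force: 0.0
```

Call:
{"method": "jog_arm", "body": {"increments": [[0.036, -0.001, 0, 0, 0, 0, -1], [0.072, -0.002, 0, 0, 0, 0, -1], [0.108, -0.003, 0, 0, 0, 0, -1], [0.144, -0.005, 0, 0, 0, 0, -1], [0.18, -0.006, 0, 0, 0, 0, -1]]}}

```text
clock: 2.18
position: [0.5813, 0.2478, 0.225]
ee_rot: [0.787, 0.617, -0.0, 0.0]
ft_force: [0.3, -0.6, 0.3]
grip_width: 0.002
grasp_force: 0.0
```

Run:
```python
from h import *
import pickle
c=optics.camera("wrist"); pickle.dump(c,open("wrist.pkl","wb")); cv2.imwrite("pics/w1.png",c["color"][...,::-1]); P=pts(c)
hsv=cv2.cvtColor(c["color"],cv2.COLOR_RGB2HSV); red=((hsv[...,0]<8)|(hsv[...,0]>172))&(hsv[...,1]>150)
b=(abs(P[...,0]-.504)<.06)&(abs(P[...,1]-.27)<.06)
for n,lo,hi in(("plate",.047,.058),("bar",.085,.097)):
    q=P[red&b&(P[...,2]>lo)&(P[...,2]<hi)]
    if len(q)>5: print(n,len(q),np.median(q[:,2]),cv2.minAreaRect((q[:,:2]*1000).astype(np.float32)))
q=P[(abs(P[...,0]-.567)<.04)&(abs(P[...,1]-.36)<.04)&(P[...,2]>.12)]
print(len(q), q.mean(0) if len(q) else 0)
```

```text
plate 1632 0.05239329294805758 ((502.0201110839844, 272.65374755859375), (53.68002700805664, 39.96615219116211), 75.77676391601562)
bar 627 0.09003991858210221 ((502.31634521484375, 273.8213195800781), (35.000633239746094, 12.348073959350586), 75.95299530029297)
1441 [0.56663637 0.36186521 0.13517712]
```

View pics/w1.png

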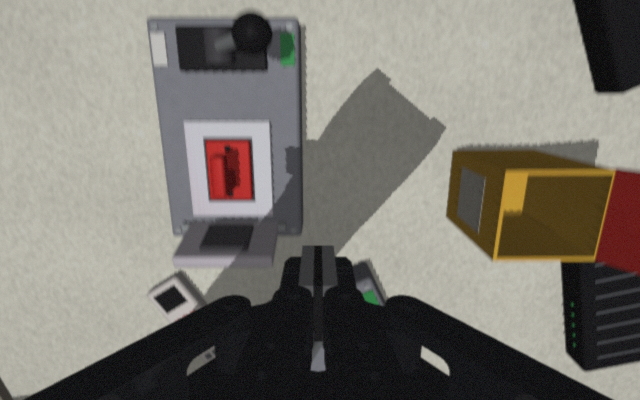

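The wrist view shows the lever ball at (252,33) beside the green mark (287,48), and the hook in the mould at (230,170). The fingertips at (318,265) are shut. The numbers agree with the scene camera to about 2 mm. Next I lower the fingers beyond the ball and push it towards the robot.

Call:
{"method": "jog_arm", "body": {"increments": [[0.036, -0.001, 0, 0, 0, 0, -1], [0.072, -0.002, 0, 0, 0, 0, -1], [0.108, -0.003, 0, 0, 0, 0, -1], [0.108, -0.003, 0.03, 0, 0, 0, -1], [0.108, -0.003, 0.06, 0, 0, 0, -1]]}}

```text
clock: 2.65
position: [0.6036, 0.356, 0.1656]
ee_rot: [0.786, 0.619, 0.002, -0.001]
ft_force: [1.5, 0.3, -1.2]
grip_width: 0.0
grasp_force: 0.0
```

Call:
{"method": "jog_arm", "body": {"increments": [[0, 0, 0.026, 0, 0, 0, -1], [0, 0, 0.026, 0, 0, 0, -1]]}}

```text
clock: 2.82
position: [0.6018, 0.35, 0.1328]
ee_rot: [0.787, 0.617, -0.005, -0.0]
ft_force: [-1.2, -1.4, -1.7]
grip_width: -0.002
grasp_force: 0.0
```

Call:
{"method": "jog_arm", "body": {"increments": [[0, -0.01, 0, 0, 0, 0, -1], [0, -0.02, 0, 0, 0, 0, -1], [0, -0.03, 0, 0, 0, 0, -1], [0, -0.04, 0, 0, 0, 0, -1], [0, -0.05, 0, 0, 0, 0, -1]]}}

```text
clock: 3.23
position: [0.5547, 0.3647, 0.1411]
ee_rot: [0.787, 0.617, 0.001, 0.0]
ft_force: [0.1, 0.3, -0.9]
grip_width: -0.003
grasp_force: 0.0
```

```bash
cat > ball.py <<'E'
from h import *
for n in("scene","wrist"):
    c=optics.camera(n);P=pts(c);V=c["color"].max(-1)
    m=(V<60)&(P[...,0]>.46)&(P[...,0]<.62)&(P[...,1]>.32)&(P[...,1]<.42)&(P[...,2]>.115)&(P[...,2]<.142)
    k,l,st,ce=cv2.connectedComponentsWithStats(m.astype(np.uint8))
    for i in range(1,k):
        if st[i,4]>15: print(n,st[i,4],P[l==i].mean(0).round(3))
o=get_obs();print(o["position"],o["ft_force"])
E
python3 ball.py
```

```text
scene 70 [0.572 0.358 0.133]
wrist 1688 [0.567 0.368 0.134]
[0.55366433 0.36532666 0.14073229] [0.4242343  0.69829827 0.68664813]
```

Run:
```python
from h import *
c=optics.camera("scene"); d=optics.camera("wrist")
a=cv2.resize(c["color"][130:240,380:500],(480,440)); b=cv2.resize(d["color"],(320,200))
o=np.zeros((440,800,3),np.uint8); o[:,:480]=a; o[:200,480:]=b
cv2.imwrite("pics/p1.png",o[...,::-1])
```

```text
(no output)
```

View pics/p1.png

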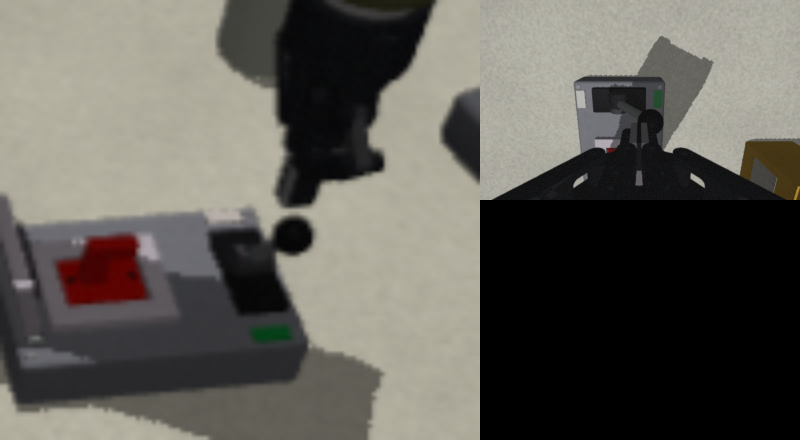

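Run:
```python
from h import *
for n in("scene","side","wrist"):
    c=optics.camera(n);P=pts(c)
    if n=="scene":
        for v in range(172,196,2): print(v,[P[v,u].round(3).tolist() for u in (450,453,456)])
    if n=="wrist":
        for v in range(225,330,8): print(v,[P[v,u].round(3).tolist() for u in (300,318,336)])
```

```text
172 [[0.549, 0.353, 0.174], [0.562, 0.35, 0.187], [0.574, 0.347, 0.199]]
174 [[0.551, 0.353, 0.168], [0.561, 0.353, 0.178], [0.58, 0.344, 0.199]]
176 [[0.556, 0.35, 0.167], [0.561, 0.355, 0.17], [0.58, 0.346, 0.191]]
178 [[0.556, 0.353, 0.158], [0.565, 0.354, 0.167], [0.569, 0.359, 0.169]]
180 [[0.56, 0.351, 0.157], [0.568, 0.353, 0.163], [0.566, 0.364, 0.157]]
182 [[0.558, 0.355, 0.146], [0.562, 0.361, 0.147], [0.455, 0.48, -0.0]]
184 [[0.556, 0.359, 0.135], [0.563, 0.362, 0.14], [0.462, 0.476, -0.001]]
186 [[0.565, 0.352, 0.139], [0.568, 0.359, 0.139], [0.57, 0.367, 0.138]]
188 [[0.569, 0.351, 0.135], [0.573, 0.357, 0.137], [0.574, 0.366, 0.135]]
190 [[0.57, 0.352, 0.128], [0.575, 0.358, 0.131], [0.579, 0.363, 0.134]]
192 [[0.572, 0.353, 0.122], [0.577, 0.358, 0.126], [0.492, 0.457, 0.001]]
194 [[0.492, 0.436, 0.0], [0.494, 0.445, -0.001], [0.497, 0.454, -0.001]]
225 [[0.547, 0.369, 0.105], [0.558, 0.374, 0.125], [0.567, 0.374, 0.132]]
233 [[0.537, 0.342, 0.045], [0.558, 0.372, 0.132], [0.566, 0.372, 0.135]]
241 [[0.535, 0.336, 0.044], [0.557, 0.369, 0.134], [0.565, 0.369, 0.138]]
249 [[0.533, 0.329, 0.044], [0.558, 0.374, 0.154], [0.565, 0.366, 0.14]]
257 [[0.55, 0.371, 0.152], [0.558, 0.374, 0.161], [0.564, 0.368, 0.152]]
265 [[0.551, 0.375, 0.168], [0.558, 0.374, 0.168], [0.564, 0.368, 0.16]]
273 [[0.552, 0.376, 0.175], [0.558, 0.374, 0.174], [0.564, 0.372, 0.173]]
281 [[0.552, 0.375, 0.18], [0.558, 0.374, 0.18], [0.564, 0.372, 0.179]]
289 [[0.553, 0.377, 0.188], [0.558, 0.372, 0.183], [0.564, 0.375, 0.189]]
297 [[0.553, 0.376, 0.191], [0.557, 0.37, 0.183], [0.564, 0.374, 0.192]]
305 [[0.553, 0.376, 0.196], [0.556, 0.367, 0.183], [0.563, 0.373, 0.195]]
313 [[0.553, 0.376, 0.2], [0.555, 0.363, 0.182], [0.563, 0.374, 0.2]]
321 [[0.553, 0.376, 0.204], [0.555, 0.36, 0.183], [0.563, 0.374, 0.203]]
329 [[0.555, 0.381, 0.214], [0.554, 0.358, 0.183], [0.564, 0.379, 0.214]]
```

```bash
python3 - <<'E'
from h import *
import pickle
c=pickle.load(open("wrist.pkl","rb"));P=pts(c)
print("w1 TCP .5813 .2478 .225"); 
for v in range(236,300,5): print(v,[P[v,u].round(3).tolist() for u in (308,318,330)])
print((-c["R"].T@c["t"]).round(3), c["R"].round(2).tolist(), manip.tip_extent, [a for a in dir(manip) if a[0]!='_'])
E
python3 ball.py
```

```text
w1 TCP .5813 .2478 .225
236 [[0.55, 0.172, -0.0], [0.561, 0.169, -0.001], [0.574, 0.165, -0.002]]
241 [[0.549, 0.166, -0.001], [0.56, 0.163, -0.001], [0.573, 0.16, -0.001]]
246 [[0.579, 0.259, 0.236], [0.583, 0.258, 0.236], [0.588, 0.257, 0.236]]
251 [[0.579, 0.26, 0.241], [0.583, 0.258, 0.241], [0.588, 0.257, 0.241]]
256 [[0.579, 0.259, 0.245], [0.583, 0.259, 0.246], [0.588, 0.257, 0.246]]
261 [[0.579, 0.259, 0.25], [0.583, 0.258, 0.25], [0.588, 0.257, 0.25]]
266 [[0.58, 0.26, 0.255], [0.583, 0.258, 0.254], [0.587, 0.257, 0.254]]
271 [[0.58, 0.259, 0.259], [0.583, 0.258, 0.258], [0.587, 0.257, 0.258]]
276 [[0.58, 0.26, 0.263], [0.583, 0.258, 0.261], [0.587, 0.257, 0.262]]
281 [[0.58, 0.259, 0.266], [0.583, 0.259, 0.266], [0.587, 0.257, 0.265]]
286 [[0.58, 0.259, 0.267], [0.583, 0.258, 0.268], [0.587, 0.257, 0.267]]
291 [[0.58, 0.26, 0.274], [0.583, 0.256, 0.268], [0.587, 0.258, 0.273]]
296 [[0.58, 0.26, 0.276], [0.582, 0.254, 0.268], [0.587, 0.259, 0.277]]
[0.598 0.317 0.373] [[0.97, -0.24, 0.0], [-0.23, -0.93, 0.28], [-0.07, -0.27, -0.96]] 0.025 ['MotionError', 'tip_extent']
scene 69 [0.572 0.358 0.133]
wrist 1592 [0.568 0.369 0.134]
[0.55608623 0.36353105 0.13930453] [-0.34759283 -0.65003073  0.02243736]
```

The cameras show that the shut fingertips end about 9 mm above the reported TCP, not 25 mm beyond it. So the fingers passed over the ball and the lever has not moved. I'll go back, come down 33 mm lower and push again.

Call:
{"method": "jog_arm", "body": {"increments": [[0, 0.025, 0, 0, 0, 0, -1], [0, 0.052, 0, 0, 0, 0, -1], [0, 0.052, 0.015, 0, 0, 0, -1], [0, 0.052, 0.033, 0, 0, 0, -1], [0, 0.052, 0.033, 0, 0, 0, -1]]}}

```text
clock: 4.1
position: [0.6053, 0.3499, 0.1024]
ee_rot: [0.787, 0.617, -0.003, -0.0]
ft_force: [0.4, -0.3, -0.3]
grip_width: 0.005
grasp_force: 0.0
```

Call:
{"method": "jog_arm", "body": {"increments": [[0, -0.012, 0, 0, 0, 0, -1], [0, -0.024, 0, 0, 0, 0, -1], [0, -0.034, 0, 0, 0, 0, -1], [0, -0.044, 0, 0, 0, 0, -1], [0, -0.052, 0, 0, 0, 0, -1]]}}

```text
clock: 4.52
position: [0.5546, 0.3644, 0.107]
ee_rot: [0.787, 0.617, 0.0, 0.0]
ft_force: [-0.8, -0.6, 0.3]
grip_width: -0.002
grasp_force: 0.1
```

Call:
{"method": "jog_arm", "body": {"increments": [[0, -0.005, 0, 0, 0, 0, -1], [0, -0.01, 0, 0, 0, 0, -1], [0, -0.015, 0, 0, 0, 0, -1], [0, -0.015, 0, 0, 0, 0, -1]]}}

```text
clock: 4.85
position: [0.5401, 0.3679, 0.1066]
ee_rot: [0.787, 0.617, -0.0, -0.0]
ft_force: [0.4, -0.6, 0.1]
grip_width: 0.001
grasp_force: 0.0
```

```bash
python3 ball.py
```

```text
scene 79 [0.538 0.361 0.132]
wrist 1804 [0.542 0.376 0.131]
wrist 1828 [0.506 0.385 0.136]
[0.54121943 0.36729538 0.10651218] [ 1.56913833  0.17004742 -0.37779191]
```

Call:
{"method": "jog_arm", "body": {"increments": [[0, -0.004, 0, 0, 0, 0, -1], [0, -0.008, 0, 0, 0, 0, -1], [0, 0, 0, 0, 0, 0, -1], [0, 0.01, 0, 0, 0, 0, -1], [0, 0.01, -0.03, 0, 0, 0, -1]]}}

```text
clock: 5.37
position: [0.5517, 0.361, 0.131]
ee_rot: [0.788, 0.616, -0.004, 0.0]
ft_force: [0.5, -1.5, 0.0]
grip_width: -0.001
grasp_force: 0.0
```

```bash
python3 ball.py; python3 -c "
from plan import *
plan((.554,.365,.137,76.1),[(.554,.365,.22,76.1),(.5025,.272,.22,76)])"
```

```text
scene 64 [0.496 0.377 0.132]
wrist 2219 [0.493 0.384 0.134]
[0.55375937 0.36549351 0.1403139 ] [-0.060078    1.00486523  1.6033206 ]
[[0.0, 0.0, -0.028, 0, 0, -0.0], [0.0, 0.0, -0.055, 0, 0, -0.0], [0.0, 0.0, -0.083, 0, 0, -0.0], [-0.034, -0.009, -0.083, 0, 0, 0.001], [-0.068, -0.018, -0.083, 0, 0, 0.001]] -> [ 0.52   0.303  0.22  76.043]
[[-0.035, -0.01, 0.0, 0, 0, 0.001]] -> [ 0.502  0.272  0.22  75.985]
```

The lever now stands off, with the ball at (0.495, 0.380). I move over the hook with the fingers half open and measure the fingertips.

Call:
{"method": "jog_arm", "body": {"increments": [[0, 0, -0.028, 0, 0, 0, -1], [0, 0, -0.055, 0, 0, 0, -1], [0, 0, -0.083, 0, 0, 0, -1], [-0.034, -0.009, -0.083, 0, 0, 0, 0], [-0.068, -0.018, -0.083, 0, 0, 0, 0]]}}

```text
clock: 5.88
position: [0.5179, 0.3046, 0.2211]
ee_rot: [0.786, 0.618, 0.002, -0.001]
ft_force: [1.2, -0.3, -0.2]
grip_width: 0.27
grasp_force: 0.0
```

Call:
{"method": "jog_arm", "body": {"increments": [[-0.036, -0.01, 0, 0, 0, 0, 0], [-0.038, -0.01, 0.02, 0, 0, 0, 0], [-0.038, -0.01, 0.05, 0, 0, 0, 0], [-0.038, -0.01, 0.08, 0, 0, 0, 0], [-0.038, -0.01, 0.08, 0, 0, 0, 0]]}}

```text
clock: 6.3
position: [0.4969, 0.2661, 0.1346]
ee_rot: [0.787, 0.616, -0.003, -0.0]
ft_force: [-1.0, -0.7, -0.5]
grip_width: 0.5
grasp_force: 0.0
```

Run:
```python
from h import *
c=optics.camera("wrist"); cv2.imwrite("pics/w2.png",c["color"][...,::-1]);P=pts(c);o=get_obs();print(o["position"],o["ee_rot"],o["grip_width"])
t=np.radians(76.1);q=P-o["position"];lx=q[...,0]*np.cos(t)+q[...,1]*np.sin(t);ly=q[...,0]*np.sin(t)-q[...,1]*np.cos(t)
near=(abs(lx)<.03)&(abs(ly)<.06)
hsv=cv2.cvtColor(c["color"],cv2.COLOR_RGB2HSV);red=((hsv[...,0]<8)|(hsv[...,0]>172))&(hsv[...,1]>150)
for s in(1,-1):
    m=near&(ly*s>.012)&~red&(P[...,2]>.09)&(hsv[...,2]<140); print(s,m.sum(),"lowest z",np.percentile(P[...,2][m],[1,3,10]).round(4),"inner",np.percentile((ly*s)[m],[1,5]).round(4))
for lo,hi in((.046,.058),(.086,.096)):
    m=red&near&(P[...,2]>lo)&(P[...,2]<hi); print(m.sum(),np.median(P[...,2][m]).round(4),"lx",np.percentile(lx[m],[1,99]).round(4),"ly",np.percentile(ly[m],[1,99]).round(4))
```

```text
[0.49768238 0.26735158 0.13752673] [ 7.87161238e-01  6.16743268e-01 -2.16370457e-03 -4.95238674e-04] 0.49991301513957503
1 19103 lowest z [0.1496 0.157  0.1777] inner [0.0128 0.0155]
-1 19162 lowest z [0.1496 0.1572 0.178 ] inner [0.0129 0.0159]
3101 0.0525 lx [-0.0221  0.0298] ly [-0.0167  0.0222]
1198 0.0902 lx [-0.0094  0.0244] ly [-0.0031  0.0085]
```

View pics/w2.png

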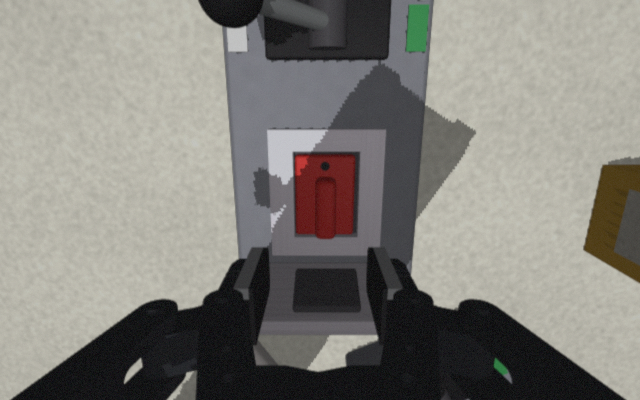

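The wrist view shows the hook at (325,195) between the fingers, and the lever over its white mark at (237,38). The fingertips are 58 mm above the top of the bar. I shift 3 mm in x and y, then descend 84 mm.

Call:
{"method": "jog_arm", "body": {"increments": [[0.003, 0.003, 0.02, 0, 0, 0, 0], [0.003, 0.003, 0.04, 0, 0, 0, 0], [0.003, 0.003, 0.055, 0, 0, 0, 0], [0.003, 0.003, 0.055, 0, 0, 0, 0]]}}

```text
clock: 6.68
position: [0.5019, 0.2707, 0.0837]
ee_rot: [0.787, 0.617, -0.001, -0.0]
ft_force: [-0.3, -0.6, -0.3]
grip_width: 0.499
grasp_force: 0.0
```

Call:
{"method": "jog_arm", "body": {"increments": [[0, 0, 0.01, 0, 0, 0, 0], [0, 0, 0.02, 0, 0, 0, 0], [0, 0, 0.028, 0, 0, 0, 0], [0, 0, 0.028, 0, 0, 0, 0], [0, 0, 0.028, 0, 0, 0, 0]]}}

```text
clock: 7.1
position: [0.5019, 0.271, 0.0564]
ee_rot: [0.787, 0.617, -0.0, -0.0]
ft_force: [-0.9, -0.9, 0.4]
grip_width: 0.504
grasp_force: 0.0
```

Run:
```python
from h import *
c=optics.camera("wrist"); cv2.imwrite("pics/w3.png",c["color"][...,::-1]);P=pts(c);o=get_obs();print(o["position"],o["ft_force"],o["grip_width"])
t=np.radians(76.1);q=P-o["position"];lx=q[...,0]*np.cos(t)+q[...,1]*np.sin(t);ly=q[...,0]*np.sin(t)-q[...,1]*np.cos(t)
near=(abs(lx)<.03)&(abs(ly)<.06)
hsv=cv2.cvtColor(c["color"],cv2.COLOR_RGB2HSV);red=((hsv[...,0]<8)|(hsv[...,0]>172))&(hsv[...,1]>150)
for s in(1,-1):
    m=near&(ly*s>.012)&~red&(P[...,2]>.056)&(hsv[...,2]<90); print(s,m.sum(),"lowest z",np.percentile(P[...,2][m],[1,3,10]).round(4))
m=red&near&(P[...,2]>.08)&(P[...,2]<.1); print(m.sum(),np.median(P[...,2][m]).round(4),"lx",np.percentile(lx[m],[1,99]).round(4),"ly",np.percentile(ly[m],[1,99]).round(4))
```

```text
[0.50208893 0.27113038 0.05682908] [ 0.39560743 -0.03137971  0.57515466] 0.49785040749000137
1 18786 lowest z [0.0718 0.0793 0.0997]
-1 18915 lowest z [0.0715 0.079  0.0998]
2940 0.0902 lx [-0.0143  0.02  ] ly [-0.0065  0.0051]
```

View pics/w3.png

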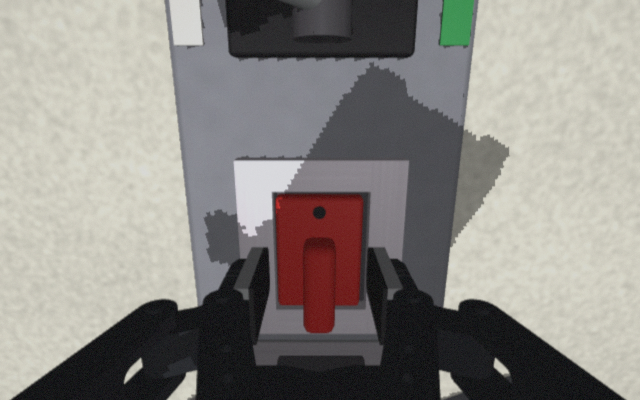

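The bar is centred between the fingers (319,285), with the tips about 22 mm above the underside. I go 5 mm lower and close.

Call:
{"method": "jog_arm", "body": {"increments": [[0, 0, 0.005, 0, 0, 0, 0], [0, 0, 0.005, 0, 0, 0, -0.5], [0, 0, 0.005, 0, 0, 0, -1], [0, 0, 0.005, 0, 0, 0, -1], [0, 0, 0.005, 0, 0, 0, -1]], "grip_force": 40}}

```text
clock: 7.57
position: [0.502, 0.271, 0.0516]
ee_rot: [0.787, 0.617, 0.0, 0.0]
ft_force: [-0.1, 1.3, -1.1]
grip_width: 0.136
grasp_force: 41.0
```

Call:
{"method": "jog_arm", "body": {"increments": [[0, 0, 0, 0, 0, 0, -1], [0, 0, 0, 0, 0, 0, -1], [0, 0, 0, 0, 0, 0, -1], [0, 0, 0, 0, 0, 0, -1]]}}

```text
clock: 7.9
position: [0.502, 0.271, 0.0516]
ee_rot: [0.787, 0.617, 0.0, 0.0]
ft_force: [-1.3, -0.2, 0.7]
grip_width: 0.132
grasp_force: 41.1
```

Call:
{"method": "jog_arm", "body": {"increments": [[0, 0, -0.005, 0, 0, 0, -1], [0, 0, -0.012, 0, 0, 0, -1], [0, 0, -0.025, 0, 0, 0, -1], [0, 0, -0.045, 0, 0, 0, -1], [0, 0, -0.07, 0, 0, 0, -1]]}}

```text
clock: 8.32
position: [0.5013, 0.2708, 0.1223]
ee_rot: [0.787, 0.617, -0.001, -0.0]
ft_force: [1.1, -0.1, -0.3]
grip_width: 0.138
grasp_force: 41.0
```

Call:
{"method": "jog_arm", "body": {"increments": [[0, 0, -0.03, 0, 0, 0, -1], [0, 0, -0.06, 0, 0, 0, -1], [0, 0, -0.09, 0, 0, 0, -1], [0, 0, -0.09, 0, 0, 0, -1]]}}

```text
clock: 8.65
position: [0.5038, 0.273, 0.2189]
ee_rot: [0.787, 0.617, 0.005, 0.001]
ft_force: [0.3, 0.5, 0.2]
grip_width: 0.137
grasp_force: 41.0
```

Run:
```python
from h import *
c=optics.camera("wrist");P=pts(c);o=get_obs();print(o["position"],o["ee_rot"],o["grip_width"],o["grasp_force"])
hsv=cv2.cvtColor(c["color"],cv2.COLOR_RGB2HSV);red=((hsv[...,0]<8)|(hsv[...,0]>172))&(hsv[...,1]>150)
q=P[red&(np.linalg.norm(P-o["position"],axis=-1)<.09)]-o["position"];print(len(q),np.percentile(q,[2,50,98],axis=0).round(3).tolist())
from plan import plan
plan((.502,.271,.2116,76.1),[(.46,-.15,.212,88),(.4505,-.352,.212,90),(.4505,-.352,.08,90)],mm=.036)
```

```text
[0.50316648 0.27230192 0.21599706] [0.78687242 0.61710676 0.003203   0.00088854] 0.13255059073800057 40.984960198402405
7362 [[-0.015, -0.011, 0.002], [0.002, 0.014, 0.005], [0.022, 0.03, 0.043]]
[[-0.035, 0.005, -0.0, 0, 0, -0.017], [-0.07, 0.01, -0.0, 0, 0, -0.035], [-0.105, 0.015, -0.0, 0, 0, -0.052], [-0.14, 0.02, -0.0, 0, 0, -0.069], [-0.174, 0.025, -0.0, 0, 0, -0.087]] -> [ 0.484  0.096  0.212 81.085]
[[-0.036, 0.002, -0.0, 0, 0, -0.017], [-0.071, 0.004, -0.0, 0, 0, -0.034], [-0.106, 0.006, -0.0, 0, 0, -0.051], [-0.141, 0.008, -0.0, 0, 0, -0.069], [-0.177, 0.01, -0.0, 0, 0, -0.086]] -> [ 4.6700e-01 -8.0000e-02  2.1200e-01  8.6012e+01]
[[-0.035, -0.001, -0.0, 0, 0, -0.017], [-0.07, -0.002, -0.0, 0, 0, -0.035], [-0.104, -0.001, -0.0, 0, 0, -0.041], [-0.137, -0.001, -0.0, 0, 0, -0.046], [-0.171, 0.0, -0.0, 0, 0, -0.052]] -> [ 0.455 -0.251  0.212 88.992]
[[-0.034, -0.001, -0.0, 0, 0, -0.006], [-0.067, -0.002, -0.0, 0, 0, -0.012], [-0.101, -0.003, -0.0, 0, 0, -0.018], [-0.101, -0.003, 0.033, 0, 0, -0.018], [-0.101, -0.003, 0.066, 0, 0, -0.018]] -> [ 0.45  -0.352  0.146 90.023]
[[-0.0, 0.0, 0.033, 0, 0, 0.0], [-0.0, 0.0, 0.066, 0, 0, 0.0]] -> [ 4.5000e-01 -3.5200e-01  8.0000e-02  9.0023e+01]
```

Call:
{"method": "jog_arm", "body": {"increments": [[-0.035, 0.005, 0, 0, 0, -0.017, -1], [-0.07, 0.01, 0, 0, 0, -0.035, -1], [-0.105, 0.015, 0, 0, 0, -0.052, -1], [-0.14, 0.02, 0, 0, 0, -0.069, -1], [-0.174, 0.025, 0, 0, 0, -0.087, -1]]}}

```text
clock: 9.12
position: [0.4838, 0.0943, 0.2114]
ee_rot: [0.759, 0.651, -0.0, 0.0]
ft_force: [1.0, -0.4, -1.4]
grip_width: 0.132
grasp_force: 41.0
```

Call:
{"method": "jog_arm", "body": {"increments": [[-0.036, 0.002, 0, 0, 0, -0.017, -1], [-0.071, 0.004, 0, 0, 0, -0.034, -1], [-0.106, 0.006, 0, 0, 0, -0.051, -1], [-0.141, 0.008, 0, 0, 0, -0.069, -1], [-0.177, 0.01, 0, 0, 0, -0.086, -1]]}}

```text
clock: 9.53
position: [0.4666, -0.0818, 0.2116]
ee_rot: [0.73, 0.683, -0.0, 0.0]
ft_force: [1.2, 0.5, -0.5]
grip_width: 0.133
grasp_force: 41.0
```

Call:
{"method": "jog_arm", "body": {"increments": [[-0.035, -0.001, 0, 0, 0, -0.017, -1], [-0.07, -0.002, 0, 0, 0, -0.035, -1], [-0.104, -0.001, 0, 0, 0, -0.041, -1], [-0.137, -0.001, 0, 0, 0, -0.046, -1], [-0.171, 0, 0, 0, 0, -0.052, -1]]}}

```text
clock: 9.95
position: [0.455, -0.2523, 0.2115]
ee_rot: [0.713, 0.702, -0.0, -0.0]
ft_force: [0.6, 0.0, -1.0]
grip_width: 0.138
grasp_force: 41.0
```

Call:
{"method": "jog_arm", "body": {"increments": [[-0.034, -0.001, 0, 0, 0, -0.006, -1], [-0.067, -0.002, 0, 0, 0, -0.012, -1], [-0.101, -0.003, 0, 0, 0, -0.018, -1], [-0.101, -0.003, 0.033, 0, 0, -0.018, -1], [-0.101, -0.003, 0.066, 0, 0, -0.018, -1]]}}

```text
clock: 10.37
position: [0.4511, -0.3547, 0.1458]
ee_rot: [0.708, 0.707, 0.0, 0.002]
ft_force: [0.9, 1.4, -1.5]
grip_width: 0.136
grasp_force: 41.0
```

Call:
{"method": "jog_arm", "body": {"increments": [[0, 0, 0.025, 0, 0, 0, -1], [0, 0, 0.05, 0, 0, 0, -1], [0, 0, 0.066, 0, 0, 0, -1], [0, 0, 0.066, 0, 0, 0, -1], [0, 0, 0.066, 0, 0, 0, -1]]}}

```text
clock: 10.78
position: [0.4507, -0.3515, 0.0792]
ee_rot: [0.706, 0.708, 0.0, -0.001]
ft_force: [0.5, -0.2, 0.9]
grip_width: 0.133
grasp_force: 41.0
```

Run:
```python
from h import *
o=get_obs();print(o["position"],o["ee_rot"],o["grip_width"],o["grasp_force"],o["ft_force"])
ims=[]
for n in("scene","side"):
    c=optics.camera(n);P=pts(c)
    hsv=cv2.cvtColor(c["color"],cv2.COLOR_RGB2HSV);red=((hsv[...,0]<8)|(hsv[...,0]>172))&(hsv[...,1]>150)
    m=red&(np.linalg.norm(P-o["position"],axis=-1)<.09);q=P[m]
    if len(q): print(n,len(q),np.percentile(q,[2,50,98],axis=0).round(3).tolist())
    ims.append(c["color"])
a=cv2.resize(ims[0][180:320,130:290],(400,350)); b=cv2.resize(ims[1][220:360,260:420],(400,350))
cv2.imwrite("pics/p2.png",np.hstack([a,b])[...,::-1])
```

```text
[ 0.45074368 -0.35145281  0.07923947] [ 7.06325659e-01  7.07886502e-01  2.64478408e-05 -8.73788461e-04] 0.13324440254050643 40.97469314932823 [ 0.45373571 -0.17686394  0.93075391]
scene 237 [[0.437, -0.376, 0.076], [0.461, -0.341, 0.081], [0.473, -0.325, 0.12]]
side 269 [[0.432, -0.38, 0.078], [0.45, -0.366, 0.084], [0.468, -0.336, 0.125]]
```

View pics/p2.png

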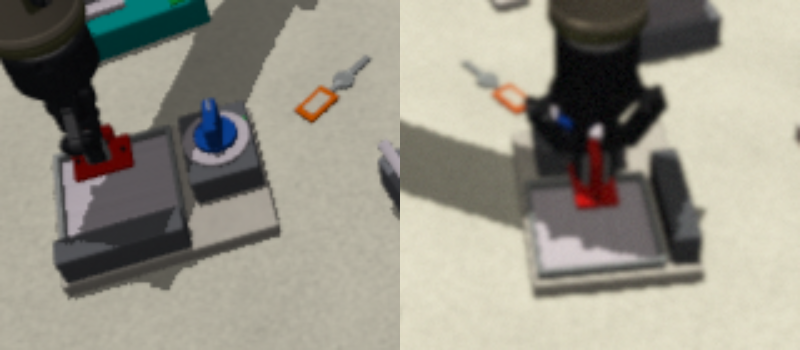

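The hook hangs level over the tray (left half (103,155), right half (595,185)), with its underside about 53 mm above the floor. I lower it.

Call:
{"method": "jog_arm", "body": {"increments": [[0, 0, 0.02, 0, 0, 0, -1], [0, 0, 0.036, 0, 0, 0, -1], [0, 0, 0.044, 0, 0, 0, -1], [0, 0, 0.048, 0, 0, 0, -1], [0, 0, 0.048, 0, 0, 0, -1]]}}

```text
clock: 11.3
position: [0.4513, -0.352, 0.0318]
ee_rot: [0.706, 0.708, 0.0, 0.0]
ft_force: [-0.7, 0.5, 0.1]
grip_width: 0.137
grasp_force: 41.0
```

Call:
{"method": "jog_arm", "body": {"increments": [[0, 0, 0.001, 0, 0, 0, -1], [0, 0, 0.002, 0, 0, 0, -1], [0, 0, 0.002, 0, 0, 0, -1], [0, 0, 0.003, 0, 0, 0, -1], [0, 0, 0.003, 0, 0, 0, -1]]}}

```text
clock: 11.72
position: [0.4513, -0.352, 0.0287]
ee_rot: [0.706, 0.708, -0.0, 0.0]
ft_force: [-0.1, -0.2, -0.7]
grip_width: 0.133
grasp_force: 41.0
```

Call:
{"method": "jog_arm", "body": {"increments": [[0, 0, 0.001, 0, 0, 0, -1], [0, 0, 0.001, 0, 0, 0, -1], [0, 0, 0.001, 0, 0, 0, -1]]}}

```text
clock: 11.97
position: [0.4511, -0.3519, 0.0275]
ee_rot: [0.706, 0.708, -0.0, -0.0]
ft_force: [0.0, 0.2, 0.0]
grip_width: 0.135
grasp_force: 41.0
```

Call:
{"method": "jog_arm", "body": {"increments": [[0, 0, 0.001, 0, 0, 0, -1], [0, 0, 0.001, 0, 0, 0, -1], [0, 0, 0.001, 0, 0, 0, -1]]}}

```text
clock: 12.22
position: [0.4513, -0.352, 0.0266]
ee_rot: [0.706, 0.708, 0.0, 0.0]
ft_force: [-0.2, -1.0, 0.5]
grip_width: 0.135
grasp_force: 41.1
```

Call:
{"method": "jog_arm", "body": {"increments": [[0, 0, 0.0005, 0, 0, 0, -1], [0, 0, 0.0005, 0, 0, 0, -1], [0, 0, 0.0005, 0, 0, 0, -1]]}}

```text
clock: 12.47
position: [0.4513, -0.352, 0.0266]
ee_rot: [0.706, 0.708, -0.0, 0.0]
ft_force: [-1.5, 0.5, 6.0]
grip_width: 0.133
grasp_force: 41.9
```

There is 6 N of contact with the tray floor, so I release and retract straight up.

Call:
{"method": "jog_arm", "body": {"increments": [[0, 0, 0, 0, 0, 0, -0.6], [0, 0, 0, 0, 0, 0, -0.4], [0, 0, 0, 0, 0, 0, -0.2], [0, 0, 0, 0, 0, 0, -0.1], [0, 0, 0, 0, 0, 0, -0.1]]}}

```text
clock: 12.88
position: [0.4511, -0.3519, 0.0259]
ee_rot: [0.706, 0.708, -0.0, -0.0]
ft_force: [-0.6, 0.5, 0.1]
grip_width: 0.451
grasp_force: 0.0
```

Call:
{"method": "jog_arm", "body": {"increments": [[0, 0, -0.01, 0, 0, 0, -0.1], [0, 0, -0.025, 0, 0, 0, -0.1], [0, 0, -0.05, 0, 0, 0, -0.1], [0, 0, -0.085, 0, 0, 0, -0.1], [0, 0, -0.12, 0, 0, 0, -0.1]]}}

```text
clock: 13.3
position: [0.4507, -0.3514, 0.1476]
ee_rot: [0.706, 0.708, 0.0, -0.001]
ft_force: [1.1, -1.4, 0.7]
grip_width: 0.449
grasp_force: 0.0
```

Run:
```python
from h import *
o=get_obs();print(o["position"],o["grip_width"],o["joint_pos"].round(2))
for n in("scene","side","wrist"):
    c=optics.camera(n);P=pts(c)
    hsv=cv2.cvtColor(c["color"],cv2.COLOR_RGB2HSV);H,S=hsv[...,0],hsv[...,1]
    red=((H<8)|(H>172))&(S>150)&(abs(P[...,0]-.45)<.07)&(abs(P[...,1]+.35)<.07)
    for lo,hi in((.02,.034),(.058,.07)):
        q=P[red&(P[...,2]>lo)&(P[...,2]<hi)]
        if len(q)>9: print(n,len(q),np.median(q[:,2]).round(4),cv2.minAreaRect((q[:,:2]*1000).astype(np.float32)))
    bl=(H>100)&(H<125)&(S>130)&(abs(P[...,0]-.455)<.05)&(abs(P[...,1]+.243)<.05)
    for lo,hi in((.094,.107),(.065,.076)):
        q=P[bl&(P[...,2]>lo)&(P[...,2]<hi)]
        if len(q)>9: print(n,"fan",len(q),np.median(q[:,2]).round(4),cv2.minAreaRect((q[:,:2]*1000).astype(np.float32)))
```

```text
[ 0.45071073 -0.35143158  0.14761228] 0.4486518022096895 [ 0.87  0.29 -0.33  1.69  0.1   1.18  0.51]
scene 240 0.0278 ((453.3067932128906, -351.325439453125), (54.344478607177734, 40.34743118286133), 89.75809478759766)
scene 66 0.0643 ((454.7563781738281, -349.29876708984375), (10.468514442443848, 34.184288024902344), 2.793698787689209)
scene fan 75 0.1006 ((454.60595703125, -241.31324768066406), (13.427738189697266, 43.046226501464844), 79.12109375)
scene fan 118 0.0711 ((456.4488830566406, -241.91873168945312), (36.73065185546875, 40.24845504760742), 6.69559907913208)
side 205 0.0281 ((450.18499755859375, -354.4228515625), (37.6270866394043, 55.53154754638672), 0.11919092386960983)
side 56 0.0655 ((450.74786376953125, -352.6033020019531), (36.455204010009766, 10.573451042175293), 87.37957000732422)
side fan 29 0.099 ((460.14190673828125, -247.394287109375), (9.977639198303223, 15.075150489807129), 84.88130187988281)
side fan 60 0.0713 ((452.1197814941406, -255.11685180664062), (19.888202667236328, 35.84271240234375), 85.67479705810547)
wrist 2278 0.0276 ((450.2284240722656, -351.21673583984375), (54.86860275268555, 38.23817825317383), 89.75743103027344)
wrist 847 0.0651 ((450.1507568359375, -348.58587646484375), (11.97938060760498, 34.31281280517578), 0.07997366040945053)
wrist fan 2097 0.1002 ((451.958740234375, -242.41867065429688), (14.430461883544922, 40.47499084472656), 83.2210464477539)
wrist fan 1445 0.0706 ((455.328857421875, -247.40585327148438), (42.14973831176758, 30.89480209350586), 36.72670364379883)
```

The hook lies flat in the tray: plate top at z 0.028, bar top at 0.065, centre (0.451, -0.352). The fan bar is at (0.453, -0.2425) with its top at 0.100 and its long axis at about 173°.

Run:
```python
from plan import *
plan((.4508,-.352,.146,90),[(.453,-.2425,.16,174)],deg=6.6)
```

```text
[[0.008, 0.0, -0.001, 0, 0, -0.113], [0.017, 0.0, -0.002, 0, 0, -0.226], [0.025, 0.001, -0.003, 0, 0, -0.338], [0.034, 0.001, -0.004, 0, 0, -0.451], [0.042, 0.001, -0.005, 0, 0, -0.564]] -> [  0.452  -0.31    0.151 122.315]
[[0.007, 0.005, -0.001, 0, 0, -0.113], [0.014, 0.009, -0.003, 0, 0, -0.225], [0.021, 0.014, -0.004, 0, 0, -0.338], [0.028, 0.019, -0.005, 0, 0, -0.451], [0.035, 0.023, -0.006, 0, 0, -0.564]] -> [  0.453  -0.268   0.157 154.63 ]
[[0.004, 0.008, -0.001, 0, 0, -0.113], [0.007, 0.016, -0.002, 0, 0, -0.225], [0.011, 0.023, -0.003, 0, 0, -0.338]] -> [ 4.52000e-01 -2.43000e-01  1.60000e-01  1.73996e+02]
```

Call:
{"method": "jog_arm", "body": {"increments": [[0.008, 0, -0.001, 0, 0, -0.113, -0.1], [0.017, 0, -0.002, 0, 0, -0.226, -0.1], [0.025, 0.001, -0.003, 0, 0, -0.338, -0.1], [0.034, 0.001, -0.004, 0, 0, -0.451, -0.1], [0.042, 0.001, -0.005, 0, 0, -0.564, -0.1]]}}

```text
clock: 13.87
position: [0.4516, -0.309, 0.1503]
ee_rot: [0.479, 0.878, 0.0, -0.001]
ft_force: [-0.3, 0.0, 0.1]
grip_width: 0.451
grasp_force: 0.0
```

Call:
{"method": "jog_arm", "body": {"increments": [[0.007, 0.005, -0.001, 0, 0, -0.113, -0.1], [0.014, 0.009, -0.003, 0, 0, -0.225, -0.1], [0.021, 0.014, -0.004, 0, 0, -0.338, -0.1], [0.028, 0.019, -0.005, 0, 0, -0.451, -0.1], [0.035, 0.023, -0.006, 0, 0, -0.564, -0.1]]}}

```text
clock: 14.28
position: [0.4523, -0.2672, 0.1564]
ee_rot: [0.216, 0.976, 0.0, -0.001]
ft_force: [0.0, 0.5, -0.1]
grip_width: 0.452
grasp_force: 0.0
```

Call:
{"method": "jog_arm", "body": {"increments": [[0.004, 0.008, -0.001, 0, 0, -0.113, -0.1], [0.007, 0.016, -0.002, 0, 0, -0.225, -0.1], [0.011, 0.023, -0.003, 0, 0, -0.338, -0.1], [0.011, 0.023, -0.003, 0, 0, -0.338, -0.1]]}}

```text
clock: 14.62
position: [0.4525, -0.2408, 0.1597]
ee_rot: [0.048, 0.999, 0.0, -0.0]
ft_force: [0.4, 0.1, 0.3]
grip_width: 0.448
grasp_force: 0.0
```

```bash
cat > fan.py <<'E'
from h import *
o=get_obs();q=o["ee_rot"];t=2*np.arctan2(q[1],q[0]);print(o["position"],np.degrees(t).round(1),o["joint_pos"].round(2),o["torque"].round(2))
c=optics.camera("wrist");P=pts(c);hsv=cv2.cvtColor(c["color"],cv2.COLOR_RGB2HSV);H,S=hsv[...,0],hsv[...,1]
bl=(H>100)&(H<125)&(S>130)&(abs(P[...,0]-.455)<.05)&(abs(P[...,1]+.243)<.05)
Q=P[bl&(P[...,2]>.094)&(P[...,2]<.107)]; r=cv2.minAreaRect((Q[:,:2]*1000).astype(np.float32)); print("fan",len(Q),np.median(Q[:,2]),r)
d=Q.mean(0)-o["position"];print("offset tool",(d[0]*np.cos(t)+d[1]*np.sin(t)).round(4),(d[0]*np.sin(t)-d[1]*np.cos(t)).round(4))
cv2.imwrite("pics/f%d.png"%int(o["clock"]*100),c["color"][...,::-1])
E
python3 fan.py
```

```text
[ 0.45246171 -0.24078343  0.15971113] 174.5 [ 0.93  0.18 -0.58  1.81  0.11  1.18  1.79] [ 0.01 -0.02 -0.01]
fan 1260 0.1002399340738093 ((451.225830078125, -242.72030639648438), (13.989118576049805, 41.79277420043945), 82.6715316772461)
offset tool 0.002 -0.002
```

Call:
{"method": "jog_arm", "body": {"increments": [[0, -0.002, 0.03, 0, 0, 0.03, -0.1], [0, -0.002, 0.06, 0, 0, 0.03, -0.1], [0, -0.002, 0.08, 0, 0, 0.03, -0.1], [0, -0.002, 0.09, 0, 0, 0.03, -0.1], [0, -0.002, 0.09, 0, 0, 0.03, -0.1]]}}

```text
clock: 15.08
position: [0.4509, -0.2443, 0.0678]
ee_rot: [0.068, 0.998, 0.001, -0.002]
ft_force: [-1.8, 0.4, 0.4]
grip_width: 0.454
grasp_force: 0.0
```

Call:
{"method": "jog_arm", "body": {"increments": [[0, 0, 0, 0, 0, 0, -0.6], [0, 0, 0, 0, 0, 0, -1], [0, 0, 0, 0, 0, 0, -1], [0, 0, 0, 0, 0, 0, -1], [0, 0, 0, 0, 0, 0, -1]], "grip_force": 30}}

```text
clock: 15.5
position: [0.4535, -0.2427, 0.0715]
ee_rot: [0.066, 0.998, 0.001, 0.001]
ft_force: [-0.8, 9.6, 2.0]
grip_width: 0.158
grasp_force: 33.1
```

```bash
python3 fan.py
```

```text
[ 0.45351992 -0.24265524  0.07146647] 172.4 [ 0.9   0.29 -0.56  1.9   0.18  1.    1.7 ] [1.86 0.11 0.01]
fan 3245 0.10031081733261077 ((451.8332824707031, -238.2655487060547), (22.980072021484375, 42.26480484008789), 82.16991424560547)
offset tool 0.0042 -0.0004
```

Gripped. Now I turn it clockwise, which is +rz about the downward tool axis.

Call:
{"method": "jog_arm", "body": {"increments": [[0, 0.001, 0, 0, 0, 0.08, -1], [0, 0.001, 0, 0, 0, 0.16, -1], [0, 0.001, 0, 0, 0, 0.24, -1], [0, 0.001, 0, 0, 0, 0.32, -1], [0, 0.001, 0, 0, 0, 0.4, -1]]}}

```text
clock: 15.97
position: [0.4534, -0.2429, 0.0715]
ee_rot: [0.265, 0.964, 0.0, 0.001]
ft_force: [-0.9, 4.3, 1.5]
grip_width: 0.157
grasp_force: 32.7
```

Call:
{"method": "jog_arm", "body": {"increments": [[0, 0, 0, 0, 0, 0.08, -1], [0, 0, 0, 0, 0, 0.16, -1], [0, 0, 0, 0, 0, 0.24, -1], [0, 0, 0, 0, 0, 0.32, -1], [0, 0, 0, 0, 0, 0.4, -1]]}}

```text
clock: 16.38
position: [0.4531, -0.243, 0.0715]
ee_rot: [0.451, 0.892, 0.0, 0.001]
ft_force: [-2.3, 3.4, 0.7]
grip_width: 0.157
grasp_force: 32.8
```

```bash
python3 fan.py
```

```text
[ 0.45314744 -0.24304586  0.07145805] 126.3 [ 0.8   0.27 -0.44  1.91  0.14  0.99  0.93] [0.72 0.49 0.05]
fan 3202 0.10029726984101653 ((451.0718688964844, -241.85226440429688), (13.743526458740234, 41.30099105834961), 36.22848129272461)
offset tool 0.0038 -0.001
```

Call:
{"method": "jog_arm", "body": {"increments": [[0, 0, 0, 0, 0, 0.04, -1], [0, 0, 0, 0, 0, 0.08, -1], [0, 0, 0, 0, 0, 0.11, -1], [0, 0, 0, 0, 0, 0.14, -1], [0, 0, 0, 0, 0, 0.14, -1]]}}

```text
clock: 16.85
position: [0.4531, -0.2431, 0.0714]
ee_rot: [0.511, 0.86, 0.0, 0.0]
ft_force: [-2.9, 4.9, 4.2]
grip_width: 0.157
grasp_force: 34.4
```

```bash
python3 fan.py
```

```text
[ 0.45309597 -0.24306735  0.07144657] 118.6 [ 0.78  0.27 -0.42  1.91  0.13  0.99  0.8 ] [0.83 0.74 0.62]
fan 3208 0.10030777416211599 ((451.11383056640625, -241.7405242919922), (14.202556610107422, 41.32204818725586), 28.24785804748535)
offset tool 0.0037 -0.0011
```

The moment about z has risen to 0.62 N m, so the switch is at its stop with the bar at 118°. I release and retract.

Call:
{"method": "jog_arm", "body": {"increments": [[0, 0, 0, 0, 0, 0, -0.5], [0, 0, 0, 0, 0, 0, -0.2], [0, 0, 0, 0, 0, 0, -0.1], [0, 0, 0, 0, 0, 0, -0.1], [0, 0, 0, 0, 0, 0, -0.1]]}}

```text
clock: 17.32
position: [0.4527, -0.2438, 0.0702]
ee_rot: [0.511, 0.86, -0.0, 0.0]
ft_force: [-0.7, 0.1, -0.1]
grip_width: 0.45
grasp_force: 0.0
```

Call:
{"method": "jog_arm", "body": {"increments": [[0, 0, -0.015, 0, 0, 0, -0.1], [0, 0, -0.04, 0, 0, 0, -0.1], [0, 0, -0.075, 0, 0, 0, -0.1], [0, 0, -0.11, 0, 0, 0, -0.1], [0, 0, -0.145, 0, 0, 0, -0.1]]}}

```text
clock: 17.73
position: [0.4522, -0.2434, 0.2166]
ee_rot: [0.511, 0.86, 0.0, -0.0]
ft_force: [0.2, -0.4, 0.1]
grip_width: 0.451
grasp_force: 0.0
```

Call:
{"method": "jog_arm", "body": {"increments": [[0, 0, -0.02, 0, 0, 0, -0.1], [0, 0, -0.02, 0, 0, 0, -0.1]]}}

```text
clock: 17.9
position: [0.4545, -0.2444, 0.2401]
ee_rot: [0.511, 0.86, -0.0, 0.004]
ft_force: [-0.6, -0.0, -0.4]
grip_width: 0.451
grasp_force: 0.0
```

```bash
python3 fan.py; python3 ball.py
python3 - <<'E'
from h import *
c=optics.camera("scene"); cv2.imwrite("pics/end.png",c["color"][...,::-1])
E
```

```text
[ 0.45450753 -0.24443699  0.24007196] 118.5 [ 0.81  0.11 -0.43  1.71  0.05  1.33  0.87] [ 0.04 -0.06  0.04]
fan 678 0.10014726313558968 ((450.87652587890625, -241.6278533935547), (13.524736404418945, 40.208778381347656), 28.72858238220215)
offset tool 0.0042 -0.0017
scene 64 [0.497 0.377 0.132]
[ 0.45220512 -0.2435314   0.23434212] [0.75094503 0.62316585 0.55823241]
```

View pics/end.png

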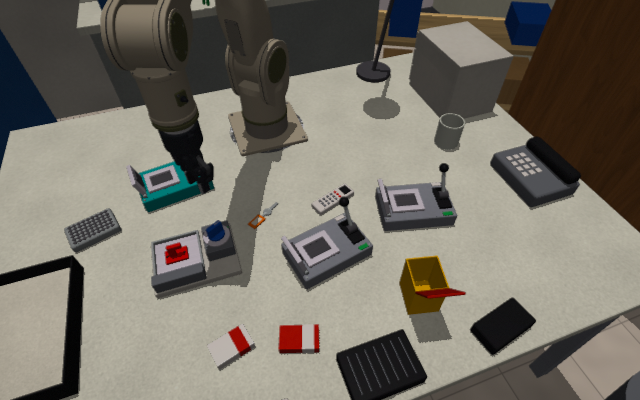

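The final picture shows the hook upright in the tray at (176,253) and the blue switch turned at (216,231). Both levers lean towards the robot, with balls at (444,168) and (344,201). Nothing else has moved and the gripper is clear.

```bash
python3 -c "
from workcell import workorder
print(workorder.hand_in())"
```

```text
the job is handed in; nothing more can be done
None
```

The job is done and handed in: station_a's lever is off, the hook lies on its back plate in the cooling tray, and the fan switch is turned to its stop, all in the order asked; the other lever is still off and nothing else has visibly moved.

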